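# Clear the cast clamp and hold its jaw open

### The job

Get the cast clamp ready for the next plaster cast: pick up the blue scraper block and with it sweep the four plaster chips off the clamp's bed into the white trough at its side, then set the scraper down on the worktop well away from the clamp. Then take the clamp's black pull bar and draw the spring-loaded jaw out until its yellow pointer lines up with the red mark, and finish while still holding it there, since it springs back if let go. Keep the fingers off the chips, and leave the red mark, the cast, the amber bottle and the white jar where they are.

Things in the scene. Friction and masses are not known exactly. Their poses are not given: they have to be found in the camera images.
- bed_centre (a point): Centre of the cast clamp's dark bed, on its upper face, 22 mm above the worktop. Clamp axes: -x is the way the jaw is pulled out, +y points from bed to trough, z up. The bed runs 42 mm either side along x between two jaws that rise 32 mm above it (fixed jaw at +x, sprung jaw at -x while at rest) and 50 mm either side along y, open at both y edges
- trough_centre (a point): Centre of the inner floor of the white chip trough joined to the clamp, 85 mm along clamp +y from the bed centre. Inside 82 mm (x) by 64 mm (y); floor 3 mm above the worktop, walls 18 mm high, far (+y) lip 29 mm high; its near side is the bed's edge, 22 mm high, with no higher wall between
- jaw (a joint): How far the sprung jaw is pulled out along the clamp's -x, in m: 0 at rest, stop at 0.046. A spring pulls it back with 5.4 N at rest and 180 N per metre more as it comes out (12.6 N at 0.040); it returns when let go
- pull_bar (a point): Centre of the black pull bar, which moves with the jaw: 14 mm thick along the clamp's x, 84 mm long along its y, 24 mm high, centre 40 mm above the worktop. Two 8 mm rods, 30 mm either side of its middle, join it to the jaw; between bar and end plate are 48 mm free at rest, over the bare worktop. Axes as the clamp's
- pointer_tip (a point): Yellow pointer on the jaw, on the clamp's -y edge, 29 mm above the worktop; moves with the jaw. Axes as the clamp's
- mark_line (a point): Red mark on the rule along the clamp's -y edge, 28 mm above the worktop, set 22 to 40 mm out along the clamp's -x from the pointer at rest. Axes as the clamp's. The jaw is at the mark when the pointer has the same clamp x
- mark (a joint): Setting of the red mark along the clamp's -x in m: the jaw value at which the pointer lines up with the mark. It slides stiffly on its rule and is not to be moved
- scraper_grip (a point): Centre of the upright square grip (22 x 22 mm, 47 mm high) of the blue scraper block, 52 mm above its foot; the block below it is 68 mm long along its x, 20 mm thick along its y and 29 mm high. Loose, about 0.12 kg, stands on its black foot; z is its up axis
- scraper_foot (a point): Middle of the scraper block's underside; axes as the grip's
- chip0_centre (a point): Centre of a loose plaster chip, an off-white crumb about 13 x 11 x 10 mm (10 g) lying on the bed; this point is 4.5 mm above its underside
- chip1_centre (a point): Centre of a loose plaster chip, an off-white crumb about 13 x 11 x 10 mm (10 g) lying on the bed; this point is 4.5 mm above its underside
- chip2_centre (a point): Centre of a loose plaster chip, an off-white crumb about 13 x 11 x 10 mm (10 g) lying on the bed; this point is 4.5 mm above its underside
- chip3_centre (a point): Centre of a loose plaster chip, an off-white crumb about 13 x 11 x 10 mm (10 g) lying on the bed; this point is 4.5 mm above its underside
- clamp: Grey cast clamp fixed to the worktop, with bed, jaws and trough; its place and yaw differ each time. Origin on the worktop, 19 mm along the clamp's -x from below the bed centre; axes as told there. The body ends 95 mm along -x of its origin in an end plate 56 mm high
- scraper: The whole scraper block, origin at the middle of its underside
- chip0: Plaster chip, origin at its underside
- chip1: Plaster chip, origin at its underside
- chip2: Plaster chip, origin at its underside
- chip3: Plaster chip, origin at its underside
- capsule_mixer: Tall beige mixing machine, fixed, standing between the clamp and the scraper: an obstacle. Foot 310 mm along its x by 232 mm along its y, tapering to 190 x 130 mm at the top, 337 mm high; origin at the foot's underside. Its nearest foot corner stands 0.46 m ahead of the robot's base axis and 0.08 m to the left: pass in front of it, on the robot's side
- cast: Plaster cast of a dental arch, 63 x 60 x 25 mm, loose on the worktop, origin at its underside; leave alone
- amber_bottle: Amber dropper bottle, 34 mm across, 109 mm high, loose, origin at its underside; leave alone
- powder_jar: White jar with screw lid, 41 mm across, 66 mm high, loose, origin at its underside; leave alone

How it is judged (in metres and radians):
On the way, in this order (a step that is already met when the one before it is completed fails the run):
1. the scraper is held in the fingers with its foot over the bed, at most 12 mm above it (contact force between the fingers and scraper above 1 N and x of scraper_foot in the frame of bed_centre between -0.03 and 0.03 m and y of scraper_foot in the frame of bed_centre between -0.07 and 0.07 m and z of scraper_foot in the frame of bed_centre between -0.004 and 0.012 m), for 0.1 s.
2. all four chips lie in the trough (x of chip0_centre in the frame of trough_centre between -0.043 and 0.043 m and y of chip0_centre in the frame of trough_centre between -0.034 and 0.034 m and z of each of chip0_centre, chip1_centre, chip2_centre, chip3_centre in the frame of trough_centre below 0.017 m and x of chip1_centre in the frame of trough_centre between -0.043 and 0.043 m and y of chip1_centre in the frame of trough_centre between -0.034 and 0.034 m and x of chip2_centre in the frame of trough_centre between -0.043 and 0.043 m and y of chip2_centre in the frame of trough_centre between -0.034 and 0.034 m and x of chip3_centre in the frame of trough_centre between -0.043 and 0.043 m and y of chip3_centre in the frame of trough_centre between -0.034 and 0.034 m), for 0.2 s.
3. the scraper rests on the worktop, let go, at least 130 mm from the bed centre and off the clamp (height (world z) of scraper_foot below 0.02 m and horizontal distance between scraper_grip and bed_centre above 0.13 m and contact force between scraper and clamp below 0.05 N and contact force between the fingers and scraper below 0.05 N), for 0.2 s.
4. the fingers hold the jaw with its pointer within 4 mm of the red mark (x of pointer_tip in the frame of mark_line between -0.004 and 0.004 m and contact force between the fingers and jaw above 2 N), for 0.3 s.
At the end, for the whole second after the job is handed in: The fingers still hold the jaw (more than 2 N) with the yellow pointer within 4 mm of the red mark along the clamp's x and not moving, all four chips lie inside the trough, and the scraper rests released on the worktop, its grip at least 130 mm from the bed centre and not touching the clamp (all of step 2 and all of step 3 and all of step 4 and velocity of joint jaw between -0.01 and 0.01 m/s); the arm keeps its last pose, push and grip.
It fails at once if the fingers touch a chip (contact force between the fingers and chip0 above 0.3 N or contact force between the fingers and chip1 above 0.3 N or contact force between the fingers and chip2 above 0.3 N or contact force between the fingers and chip3 above 0.3 N).
It fails at once if the red mark is pushed out of its setting by more than 3 mm (distance of mark_line from where it was at the start of the episode above 0.003 m).
It fails at once if the plaster cast is moved by more than 20 mm (distance of cast from where it was at the start of the episode above 0.02 m).
It fails at once if the amber dropper bottle is moved by more than 20 mm (distance of amber_bottle from where it was at the start of the episode above 0.02 m).
It fails at once if the white jar is moved by more than 20 mm (distance of powder_jar from where it was at the start of the episode above 0.02 m).
It also fails if it takes over 64 s, if anything falls off the work surface, if the arm or the gripper's body presses on something with over 40 N, if the wrist force passes 120 N, or if a joint passes its speed limit or range.

### The arm

A 6-joint arm with a two-finger parallel gripper is mounted at the origin on a cart in front of the work surface, level with it; the furniture and walls round the work are solid. World frame = base frame: x ahead of the robot, y to its left, z up, the work surface at z = 0. Lengths are in m, angles in degrees, forces in N, time in s.
With the tool pointing down it reaches from about 0.35 to 0.775 m from the base axis. Payload 7.3 kg.
Tool frame: the origin (TCP) lies at the very end of the fingers, on their centre line; the grasp point (between the pads) lies 19 mm behind it; z points along the fingers, x is the direction in which the jaws open and shut, and the axes are right-handed (so a half turn about z gives the same grasp; the last joint's range is limited). The gripper opens to 92 mm and grips with 3 to 60 N. Pads are 19 mm wide; open, the fingers measure 130 mm over their backs; the gripper's body (75 mm by 190 mm) begins 47 mm behind the grasp point.
Start: joints at [59.244, 19.595, 87.324, -0, 73.075, -8.365], TCP at [0.2, 0.485, 0.227] pointing down, gripper open.
Joint ranges: [-145.02, 145.02], [-44.19, 115.74], [2.07, 154.8], [-57.11, 237.11], [16.16, 152.29], [-177.93, 177.93]. Speed limits (degrees/s): [147.25, 147.25, 180, 180, 180, 180].

### API

Orientations are given as [roll, pitch, yaw] about the fixed x, y, z axes, in that order (R = Rz(yaw) Ry(pitch) Rx(roll)).
In Python, from bench import move_to, line_to, move_j, command_gripper, dwell, solve_ik, sense, get_image, Unreachable, job_done gives the robot as it stands. Calls block until the motion is done:
- move_to(position, orientation): joint-space move of the TCP to a pose.
- line_to(position, speed=0.15, rot=None): straight line of the TCP; rot=None keeps the orientation; speed is the mean speed in m/s.
- move_j(angles): joint-space move.
- command_gripper(opening): finger opening in m; the grip force is fixed at half the most; returns when the fingers have stopped.
- dwell(seconds).
- solve_ik(position, orientation): joint angles nearest the present ones, or None.
- sense(): the state.
- get_image(name): name is "side" or "top" or "wrist"; returns a dict with "image" (384x512x3 uint8, red, green, blue), "fx", "fy", "cx", "cy" (pixels), "D" ([k1, k2, p1, p2, k3] as OpenCV has them; the pictures are not rectified), "rvec" (rotation vector, rad) and "tvec" (3), from world to camera coordinates, as OpenCV has them; the wrist camera has in their place "tool_from_camera" (4x4, takes a point from camera to tool coordinates, whose origin is the TCP and whose axes are the tool frame's). Camera axes: x right, y down, z forward; pixel columns grow to the right and rows downward; lengths in m; the calibration is good to about 2 mm. A picture is of the moment at which its call begins: read the wrist's pose just before it. There is no depth.
A pose or a line that the arm cannot do raises Unreachable and nothing moves.
- job_done(): hands the job in, once; it reports no verdict.
The state is a dict: "time": time; "joint_positions": joint angles; "dq": joint speeds; "tau": joint torques, N m; "tcp_pos": TCP position; "tool_rot": TCP orientation; "contact_force": force on the tool from outside, world axes, zero at the start; "moment": the same for the moment, N m; "opening": finger opening in m.
Only numpy, scipy, OpenCV 4.12 (cv2) and the standard library are available. Lean on these libraries where they do the work, as an engineer would, in place of code of your own. Each camera call takes 0.05 s, during which the arm holds its last target. There are 200 camera calls.

## Working session

There is one attempt and no reset: what is moved stays moved. The work goes in short steps, each a Python script; the robot and the scene stay as the last script left them, time stands still between calls to the robot, and variables do not carry over. Pictures are saved under pics/ and viewed, about 8 in all and at most 12, crops included, and the job is handed in when it is done.

```bash
mkdir -p pics; ls; cat > h.py <<'E'
import numpy as np, cv2
from scipy.spatial.transform import Rotation as Ro
from bench import *
def grab(n):
    s=sense(); d=get_image(n); K=np.array([[d['fx'],0,d['cx']],[0,d['fy'],d['cy']],[0,0,1.]])
    if 'rvec' in d:
        R=cv2.Rodrigues(np.array(d['rvec'],float))[0]; t=np.array(d['tvec'],float).ravel()
        Rw=R.T; o=-R.T@t
    else:
        T=np.array(d['tool_from_camera']); Rt=Ro.from_euler('xyz',s['tool_rot'],degrees=True).as_matrix()
        Rw=Rt@T[:3,:3]; o=Rt@T[:3,3]+np.array(s['tcp_pos'])
    return dict(im=np.array(d['image']),K=K,D=np.array(d['D'],float),R=Rw,o=o)
def ray(c,px):
    p=cv2.undistortPoints(np.array(px,float).reshape(-1,1,2),c['K'],c['D']).reshape(-1,2)
    return np.c_[p,np.ones(len(p))]@c['R'].T
def onz(c,px,z):
    v=ray(c,px); return c['o']+v*((z-c['o'][2])/v[:,2])[:,None]
def proj(c,P):
    R=c['R'].T; return cv2.projectPoints(np.array(P,float).reshape(-1,1,3),cv2.Rodrigues(R)[0],-R@c['o'],c['K'],c['D'])[0].reshape(-1,2)
def save(c,name,crop=None,s=1.5):
    im=c['im'][:,:,::-1]
    if crop: x0,y0,x1,y1=crop; im=im[y0:y1,x0:x1]
    cv2.imwrite('pics/'+name,cv2.resize(im,None,fx=s,fy=s,interpolation=cv2.INTER_CUBIC))
E
python3 - <<'E'
from h import *
a=grab('top');b=grab('side')
import pickle;pickle.dump((a,b),open('s0.pkl','wb'))
save(a,'top0.png');save(b,'side0.png');print(a['o'],b['o'],sense())
E
```

```text
pics
[0.44509269 0.10465037 0.93134534] [0.26743952 1.14243418 0.77874786] {'time': 0.1, 'joint_positions': array([ 5.92417278e+01,  1.96317481e+01,  8.73720053e+01, -1.32519904e-03,
        7.30754040e+01, -8.36540799e+00]), 'dq': array([ 0.04367151, -0.08571189, -0.25373456,  0.01029282, -0.01589644,
       -0.02180691]), 'tau': array([ 1.99054593e-03, -4.32002413e+01, -2.44695157e+01,  7.21337646e-02,
        5.26502717e-02, -2.38981647e-05]), 'tcp_pos': array([0.19979806, 0.48509508, 0.22611926]), 'tool_rot': array([-1.79989737e+02,  7.84996441e-02,  6.76075295e+01]), 'contact_force': array([-0.13742972,  0.03418335, -0.65640315]), 'moment': array([-0.0275493 ,  0.01740427,  0.00793028]), 'opening': 0.09198530755670704}
```

View pics/top0.png

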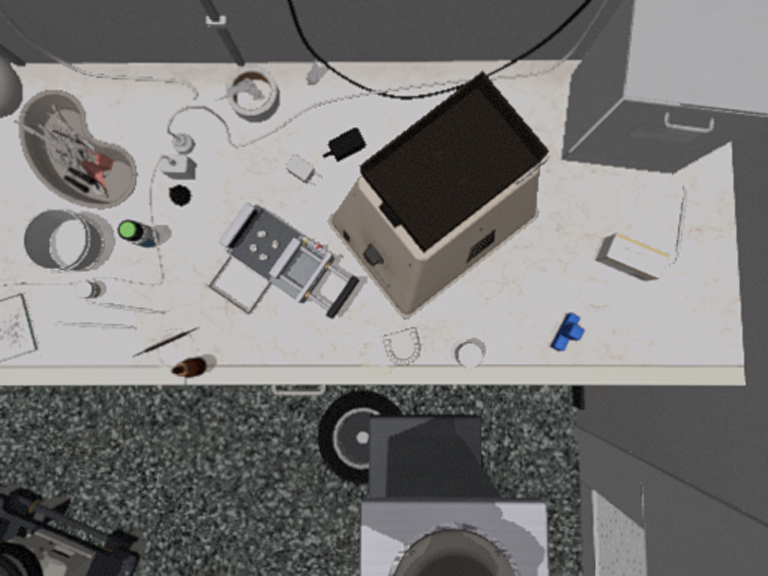

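View pics/side0.png

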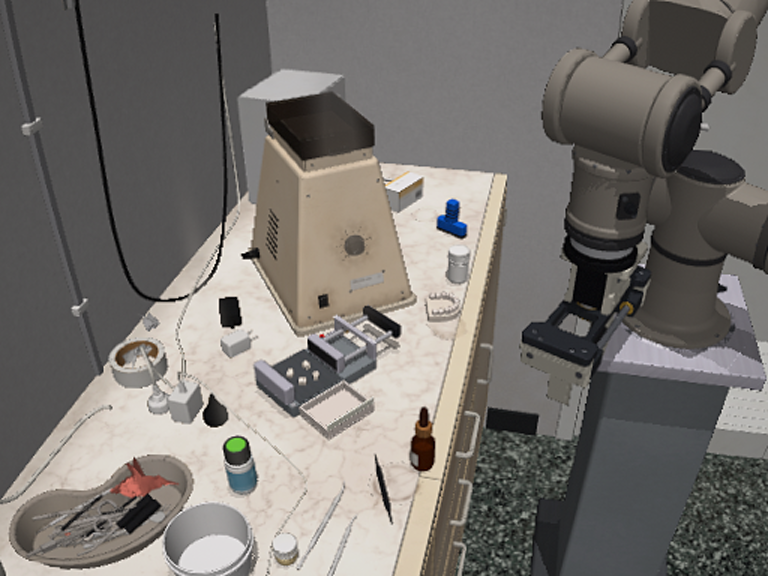

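```bash
python3 - <<'E'
from h import *
import pickle
a,b=pickle.load(open('s0.pkl','rb'))
q=lambda x,y,z:print((x,y),onz(a,[[x/1.5,y/1.5]],z).round(3))
for p in [(342,297,.052),(238,225,.054),(262,244,.022),(238,282,.003),(570,325,.075),(403,345,.02),(470,350,.066),(187,367,.05),(405,312,0),(560,350,.01)]: q(*p)
hsv=cv2.cvtColor(a['im'],cv2.COLOR_RGB2HSV)
for im,n in((a,'top'),(b,'side')):
    hsv=cv2.cvtColor(im['im'],cv2.COLOR_RGB2HSV)
    m=cv2.inRange(hsv,(105,120,40),(125,255,255)); k,l,st,c=cv2.connectedComponentsWithStats(m)
    for i in range(1,k):
        if st[i,4]>60: print(n,st[i],c[i])
T=np.diag([1,-1,-1])
for p,y in(((.45,.33,.25),55),((.45,.33,.25),-125),((.45,.33,.25),145),((.45,.33,.25),-35),((.42,-.17,.2),0)):
    print(p,y,solve_ik(p,[180,0,y]))
d=get_image('wrist');print(d['tool_from_camera'],d['fx'])
E
```

```text
(342, 297) [[0.5   0.188 0.052]]
(238, 225) [[0.623 0.367 0.054]]
(262, 244) [[0.596 0.333 0.022]]
(238, 282) [[0.53  0.379 0.003]]
(570, 325) [[ 0.452 -0.185  0.075]]
(403, 345) [[0.418 0.085 0.02 ]]
(470, 350) [[ 0.412 -0.024  0.066]]
(187, 367) [[0.383 0.448 0.05 ]]
(405, 312) [[0.476 0.081 0.   ]]
(560, 350) [[ 0.409 -0.189  0.01 ]]
top [368 209  21  25 262] [378.17557252 221.19465649]
side [292 133  19  25 262] [301.02290076 146.1259542 ]
(0.45, 0.33, 0.25) 55 [ 2.83847776e+01  2.21533278e+01  7.97268108e+01 -2.54444375e-14
  7.81198613e+01 -2.66152224e+01]
(0.45, 0.33, 0.25) -125 [ 28.38477762  22.15332782  79.72681084   0.          78.11986134
 153.38477762]
(0.45, 0.33, 0.25) 145 [  28.38477762   22.15332782   79.72681084    0.           78.11986134
 -116.61522238]
(0.45, 0.33, 0.25) -35 [ 2.83847776e+01  2.21533278e+01  7.97268108e+01 -2.54444375e-14
  7.81198613e+01  6.33847776e+01]
(0.42, -0.17, 0.2) 0 [-3.17435893e+01  1.35679092e+01  1.00434739e+02 -2.54444375e-14
  6.59973516e+01 -3.17435893e+01]
[[ 9.99999775e-01 -6.31590986e-04  2.27923043e-04  6.07829962e-04]
 [ 5.37236766e-04  9.56218548e-01  2.92653037e-01 -8.02315530e-02]
 [-4.02781262e-04 -2.92652848e-01  9.56218672e-01 -1.57845203e-01]
 [ 0.00000000e+00  0.00000000e+00  0.00000000e+00  1.00000000e+00]] 287.6047515422528
```

```bash
python3 - <<'E'
from h import *
move_to([.565,.29,.20],[180,0,55])
c=grab('wrist'); save(c,'w1.png')
import pickle;pickle.dump(c,open('w1.pkl','wb'))
E
```

```text
(no output)
```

View pics/w1.png

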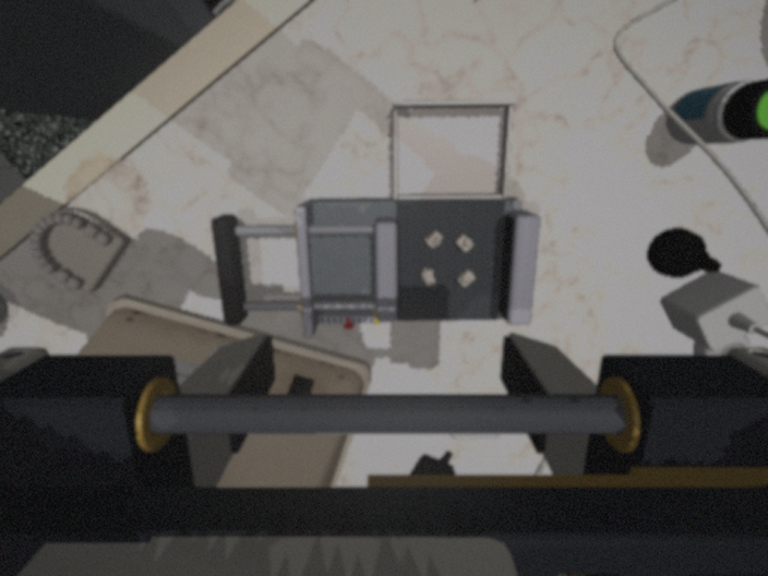

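```bash
python3 - <<'E'
from h import *
import pickle
c=pickle.load(open('w1.pkl','rb'));a,b=pickle.load(open('s0.pkl','rb'))
print(c['o'])
yw=np.radians(55);Rc=np.array([[np.cos(yw),np.sin(yw)],[-np.sin(yw),np.cos(yw)]])
ref=np.array([.595,.333])
def q(n,x,y,z):
    p=onz(c,[[x/1.5,y/1.5]],z)[0]; print(n,p.round(4),'clamp',(Rc@(p[:2]-ref)).round(4))
for p in [('bedTL',397,198,.022),('bedBL',397,318,.022),('bedTR',505,198,.022),('lipL',393,105,.029),('lipR',513,105,.029),('fjTL',513,215,.054),('fjBL',508,320,.054),('fjTR',537,215,.054),('sjTL',376,222,.054),('barTL',214,218,.052),('barBL',222,325,.052),('epTL',297,205,.056),('epBL',303,335,.056),('yel',376,321,.029),('red',348,323,.028),('c',433,240,.027),('c',465,243,.027),('c',429,277,.027),('c',466,279,.027)]: q(*p)
hsv=cv2.cvtColor(c['im'],cv2.COLOR_RGB2HSV)
for n,lo,hi in(('red',(170,100,60),(180,255,255)),('red0',(0,150,60),(8,255,255)),('yel',(20,120,80),(35,255,255))):
    m=cv2.inRange(hsv,lo,hi);m[:200]=0;m[225:]=0;m[:,:200]=0;m[:,280:]=0;k,l,st,ce=cv2.connectedComponentsWithStats(m)
    for i in range(1,k):print(n,st[i],ce[i]); q(n,*((ce[i]+.0)*1.5),.029)
# long-edge angles from LSD
g=cv2.cvtColor(c['im'],cv2.COLOR_RGB2GRAY)
L=cv2.createLineSegmentDetector().detect(g)[0][:,0]
for l in L:
    if np.hypot(l[2]-l[0],l[3]-l[1])>25 and 140<l[0]<360 and 60<l[1]<225:
        P=onz(c,l.reshape(2,2),.04); d=Rc@(P[1]-P[0])[:2]; print((l*1.5).round(0),np.degrees(np.arctan2(d[1],d[0])).round(1))
E
```

```text
[0.49855606 0.33735022 0.35813369]
bedTL [0.5309 0.3242 0.022 ] clamp [-0.044   0.0475]
bedBL [0.6122 0.2682 0.022 ] clamp [-0.0432 -0.0513]
bedTR [0.5784 0.3922 0.022 ] clamp [0.039  0.0476]
lipL [0.4752 0.359  0.029 ] clamp [-0.0475  0.1131]
lipR [0.5238 0.4286 0.029 ] clamp [0.0375 0.1131]
fjTL [0.5842 0.3856 0.054 ] clamp [0.0369 0.039 ]
fjBL [0.6508 0.3427 0.054 ] clamp [ 0.04   -0.0402]
fjTR [0.5939 0.3994 0.054 ] clamp [0.0538 0.039 ]
sjTL [0.5331 0.3038 0.054 ] clamp [-0.0594  0.034 ]
barTL [0.4653 0.2112 0.052 ] clamp [-0.1742  0.0364]
barBL [0.5302 0.1616 0.052 ] clamp [-0.1776 -0.0452]
epTL [0.4918 0.266  0.056 ] clamp [-0.1141  0.0461]
epBL [0.5712 0.2088 0.056 ] clamp [-0.1154 -0.0517]
yel [0.6022 0.254  0.029 ] clamp [-0.0606 -0.0512]
red [0.5907 0.2339 0.028 ] clamp [-0.0837 -0.0533]
c [0.573  0.3291 0.027 ] clamp [-0.0158  0.0158]
c [0.5893 0.3483 0.027 ] clamp [0.0092 0.0134]
c [0.5963 0.3101 0.027 ] clamp [-0.018  -0.0142]
c [0.6146 0.3334 0.027 ] clamp [ 0.0116 -0.0158]
red [231 213   3   3   4] [232. 214.]
red [0.589  0.2352 0.029 ] clamp [-0.0835 -0.0512]
red [23
[... 471 characters left out ...]
4. 380.] -89.8
[395. 199. 511. 198.] 0.8
[396. 314. 395. 224.] 91.0
[309. 294. 304. 205.] 90.1
[495. 192. 501. 108.] 89.9
[243. 237. 246. 301.] -92.4
[295. 237. 250. 238.] -179.1
[500. 113. 397. 115.] -178.7
[376. 226. 376. 299.] -90.1
[314. 309. 374. 308.] 0.3
[248. 327. 292. 339.] -16.5
[439. 323. 438. 363.] -89.5
[374. 302. 316. 302.] -179.7
[213. 323. 119. 297.] 162.8
[388. 192. 388. 140.] 90.9
[239. 233. 278. 231.] 2.9
[308. 232. 372. 232.] 0.6
[394. 149. 394. 192.] -89.7
[298. 286. 295. 239.] 91.0
[540. 218. 531. 322.] -89.2
[248. 223. 293. 223.] -0.6
[400. 191. 490. 191.] 0.2
[314. 293. 367. 293.] 0.0
[295. 310. 252. 311.] -179.7
[370. 290. 369. 241.] 89.6
[367. 225. 316. 225.] -179.8
```

```bash
cat >> h.py <<'E'
def polar(az,r,z,j6=None,yaw=None):
    p=[r*np.cos(np.radians(az)),r*np.sin(np.radians(az)),z]
    return p,[180,0,az-j6 if yaw is None else yaw]
E
python3 - <<'E'
from h import *
line_to([.44,.32,.25],.25)
move_to(*polar(36,.38,.25,j6=-90))
move_to(*polar(-22,.38,.25,j6=-90))
move_to([.42,-.22,.22],[180,0,-41])
c=grab('wrist'); save(c,'w2.png')
import pickle;pickle.dump(c,open('w2.pkl','wb'))
hsv=cv2.cvtColor(c['im'],cv2.COLOR_RGB2HSV)
m=cv2.inRange(hsv,(105,120,40),(125,255,255)); k,l,st,ce=cv2.connectedComponentsWithStats(m)
i=1+st[1:,4].argmax(); print(st[i],ce[i],sense()['time'],sense()['tcp_pos'])
E
```

```text
[233 129  54  29 825] [259.36727273 143.68969697] 6.6583 [ 0.42007268 -0.21967129  0.22011135]
```

View pics/w2.png

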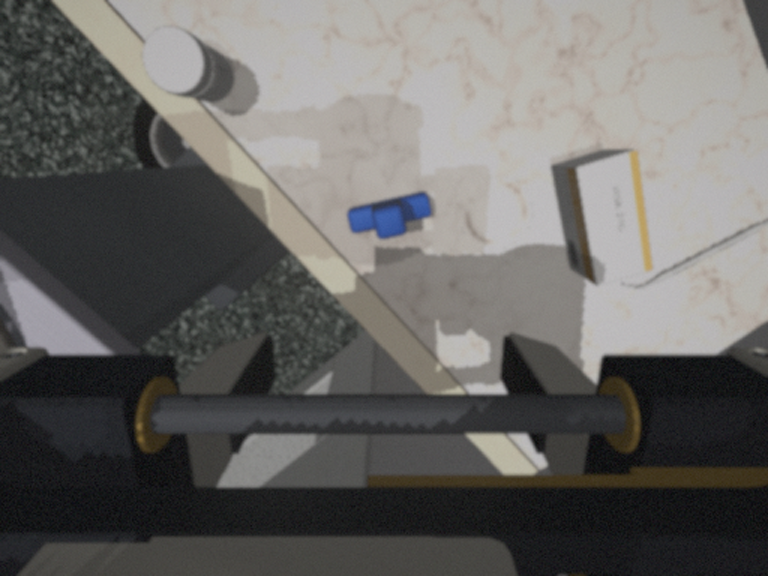

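```bash
python3 - <<'E'
from h import *
import pickle
c=pickle.load(open('w2.pkl','rb'));save(c,'w2c.png',(220,115,300,170),8)
print(c['o'])
for p in [(349,209),(428,193),(350,233),(432,212)]: print(onz(c,[[p[0]/1.5,p[1]/1.5]],.029).round(4))
print(onz(c,[[388/1.5,219/1.5]],.0755))
E
```

```text
[ 0.47143047 -0.15871763  0.37791928]
[[ 0.4194 -0.1718  0.029 ]]
[[ 0.4753 -0.2036  0.029 ]]
[[ 0.4069 -0.1867  0.029 ]]
[[ 0.4682 -0.2173  0.029 ]]
[[ 0.44226894 -0.19310578  0.0755    ]]
```

View pics/w2c.png

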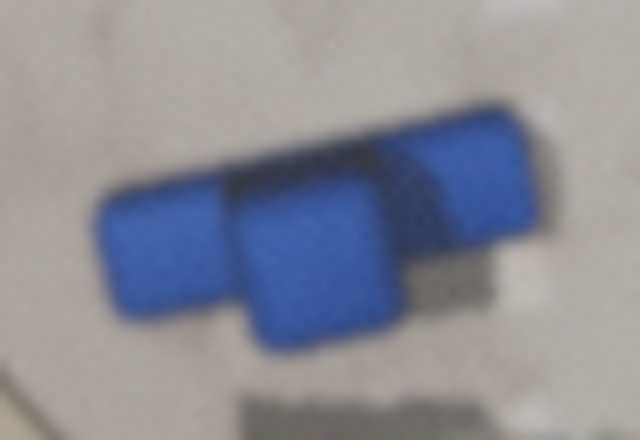

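```bash
python3 - <<'E'
from h import *
import pickle
c=pickle.load(open('w2.pkl','rb'))
f=lambda p,z:onz(c,np.array(p)/8.+[220,115]-.5,z)
B=f([(97,200),(522,105),(540,232),(125,322)],.029);print(B.round(4),B.mean(0))
d=B[1]-B[0]+B[2]-B[3];yaw=np.degrees(np.arctan2(d[1],d[0]));print(yaw)
g=f([(235,200),(380,165),(405,320),(262,350)],.0755);print(g.round(4),g.mean(0))
d=g[1]-g[0]+g[2]-g[3];print(np.degrees(np.arctan2(d[1],d[0])))
E
```

```text
[[ 0.4183 -0.1711  0.029 ]
 [ 0.4756 -0.2022  0.029 ]
 [ 0.4657 -0.2186  0.029 ]
 [ 0.409  -0.1876  0.029 ]] [ 0.44213185 -0.19487966  0.029     ]
-28.577170547978376
[[ 0.439  -0.1813  0.0755]
 [ 0.4562 -0.1902  0.0755]
 [ 0.4455 -0.2079  0.0755]
 [ 0.4286 -0.1985  0.0755]] [ 0.44233041 -0.19446974  0.0755    ]
-28.224450971934473
```

```bash
python3 - <<'E'
from h import *
y=-28.5
move_to([.4422,-.1947,.13],[180,0,y]); command_gripper(.06)
line_to([.4422,-.1947,.035],.1); r=command_gripper(0.0)
s=sense(); print(r,s['opening'],s['tcp_pos'],s['tool_rot'],s['contact_force'])
line_to([.4422,-.1947,.16],.12); s=sense(); print(s['opening'],s['contact_force'],s['tcp_pos'])
move_to(*polar(-22,.38,.25,j6=-90))
move_to(*polar(36,.38,.25,j6=-90))
c=grab('side'); save(c,'s3.png',(250,0,512,384),2); print(sense()['time'])
E
```

```text
False 0.02174339725645745 [ 0.44222387 -0.19473156  0.03502791] [ 1.79998907e+02 -3.74091333e-03 -2.84977761e+01] [-0.0422506  -0.33357638  0.55006523]
0.021461213711199866 [-0.23089288  0.31419683 -0.93639242] [ 0.44173513 -0.19440627  0.15927991]
13.75
```

View pics/s3.png

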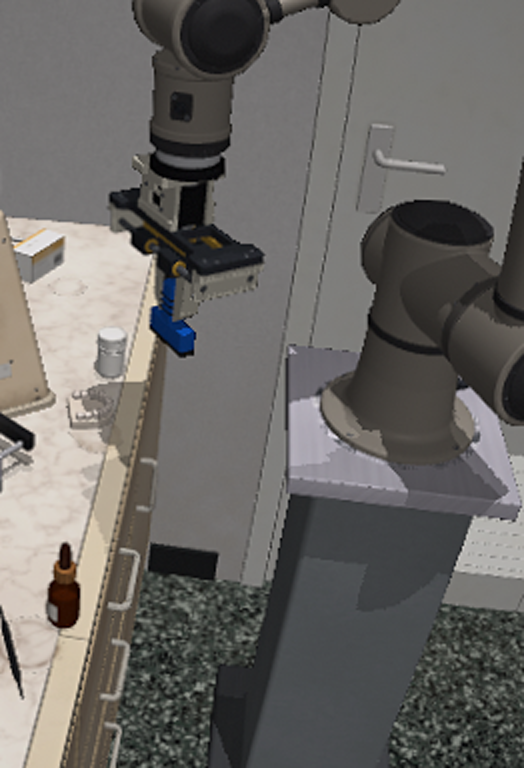

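```bash
python3 - <<'E'
from h import *
import pickle
c=pickle.load(open('w1.pkl','rb'));a,b=pickle.load(open('s0.pkl','rb'))
for p in [(118,297),(365,372),(369,358),(110,305)]: print(p,onz(c,[[p[0]/1.5,p[1]/1.5]],.01).round(3))
for p in [(405,314),(330,218)]: print('top',onz(a,[[p[0]/1.5,p[1]/1.5]],.01).round(3))
for p in [(428,250),(360,168),(548,155),(482,75)]: print('toptop',onz(a,[[p[0]/1.5,p[1]/1.5]],.337).round(3))
E
```

```text
(118, 297) [[0.465 0.082 0.01 ]]
(365, 372) [[0.643 0.213 0.01 ]]
(369, 358) [[0.633 0.224 0.01 ]]
(110, 305) [[0.466 0.071 0.01 ]]
top [[0.472 0.081 0.01 ]]
top [[0.644 0.215 0.01 ]]
toptop [[0.536 0.063 0.337]]
toptop [[0.633 0.141 0.337]]
toptop [[ 0.647 -0.077  0.337]]
toptop [[ 0.744 -0.002  0.337]]
```

```bash
cat >> h.py <<'E'
BC=np.array([.595,.330]);CY=55.6
def cl(x,y,z):
    t=np.radians(CY); return [BC[0]+x*np.cos(t)-y*np.sin(t),BC[1]+x*np.sin(t)+y*np.cos(t),z]
E
python3 - <<'E'
from h import *
o=[180,0,CY]
move_to(cl(0,.08,.2),o); line_to(cl(-.001,-.047,.16),.2)
line_to(cl(-.001,-.047,.075),.12); s=sense();print(s['contact_force'],s['tcp_pos'])
line_to(cl(-.001,-.047,.0590),.05); dwell(.15); s=sense();print(s['contact_force'],s['tcp_pos'],cl(-.001,-.047,.059),s['opening'])
c=grab('wrist'); save(c,'w4.png')
E
```

```text
[ 0.74503612  0.78986325 -1.2946425 ] [0.63373531 0.30304202 0.07612355]
[-0.75725949 -0.48113995 -1.5816897 ] [0.63336342 0.30267162 0.05919989] [np.float64(0.633215367415655), np.float64(0.30262143734074964), 0.059] 0.02182489546471435
```

View pics/w4.png

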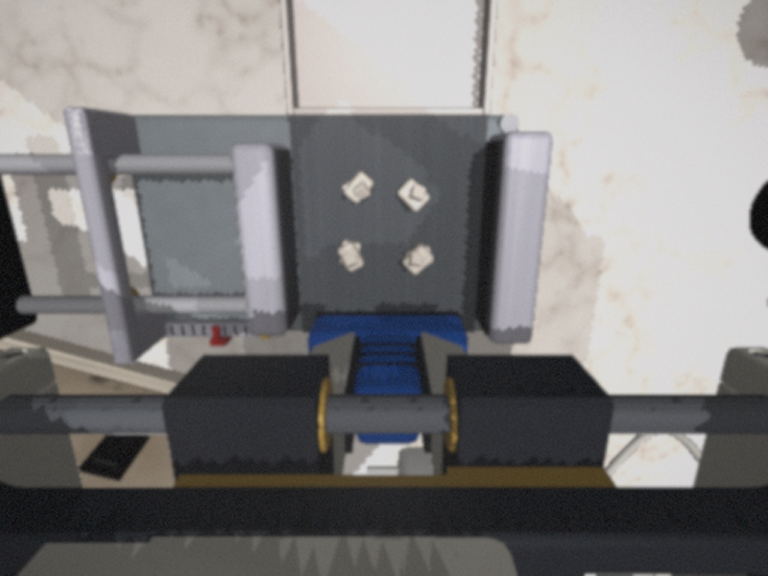

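```bash
python3 - <<'E'
from h import *
line_to(cl(-.001,-.047,.0585),.03); s0=sense()
line_to(cl(-.001,.064,.0585),.05); dwell(.2); s=sense();print(s0['contact_force'],s['contact_force'],s['tcp_pos'],s['time'])
line_to(cl(-.001,.05,.12),.12); line_to(cl(-.001,-.03,.19),.2)
c=grab('wrist'); save(c,'w5.png')
E
```

```text
[ 0.12524666  0.29220856 -2.1391801 ] [ 0.6597901   0.15162532 -2.46839105] [0.54170793 0.36526627 0.05849379] 20.0917
```

View pics/w5.png

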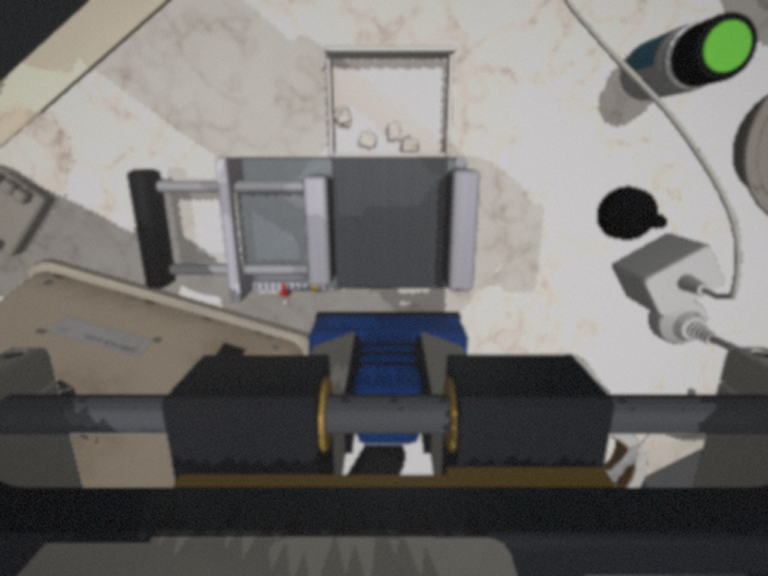

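```bash
python3 - <<'E'
from h import *
p=lambda z:[.44,.29,z]
move_to(p(.15),[180,0,CY]); line_to(p(.05),.12); line_to(p(.0358),.03); s=sense(); print(s['contact_force'],s['tcp_pos'])
command_gripper(.055); line_to(p(.15),.15)
move_to(cl(-.07,-.03,.13),[180,0,CY]); dwell(.2)
c=grab('wrist'); save(c,'w6.png',(60,60,512,384),1.7); print(sense()['time'],sense()['tcp_pos'])
import pickle;pickle.dump(c,open('w6.pkl','wb'))
a=grab('top');pickle.dump(a,open('t6.pkl','wb'))
E
```

```text
[-0.02971674 -0.94054242 -0.64038899] [0.43998535 0.29002235 0.03571283]
26.4 [0.57939651 0.25605156 0.13049546]
```

View pics/w6.png

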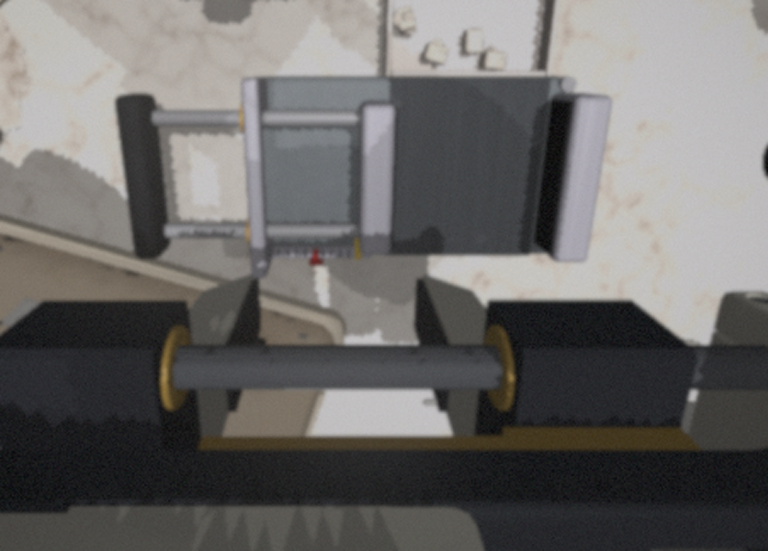

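```bash
python3 - <<'E'
from h import *
import pickle
t=np.radians(CY);Rc=np.array([[np.cos(t),np.sin(t)],[-np.sin(t),np.cos(t)]])
c=pickle.load(open('w6.pkl','rb'))
def q(n,x,y,z):
    p=onz(c,[[x/1.7+60-.3,y/1.7+60-.3]],z)[0]; print(n,p.round(4),(Rc@(p[:2]-BC)).round(4))
for p in [('yel',357,249,.029),('red',316,252,.028),('red',316,258,.028),('barTL',117,98,.052),('barBL',133,255,.052),('barTR',152,98,.052),('sjTR',393,104,.054),('fjTL',573,97,.054),('bedTL',388,77,.022),('bedBL',391,252,.022),('bedTR',553,77,.022),('epTL',246,80,.056),('epBL',254,272,.056)]:q(*p)
hsv=cv2.cvtColor(c['im'],cv2.COLOR_RGB2HSV)
for n,lo,hi,z in(('red',(165,90,50),(180,255,255),.028),('red0',(0,110,50),(8,255,255),.028),('yel',(18,100,60),(35,255,255),.029)):
    m=cv2.inRange(hsv,lo,hi);m[:195]=0;m[220:]=0;m[:,:230]=0;m[:,290:]=0;ys,xs=np.nonzero(m)
    if len(xs):
        p=onz(c,[[xs.mean(),ys.mean()]],z)[0];print(n,len(xs),xs.mean(),ys.mean(),(Rc@(p[:2]-BC)).round(4))
E
```

```text
yel [0.5991 0.2565 0.029 ] [-0.0584 -0.0449]
red [0.5878 0.2361 0.028 ] [-0.0816 -0.0471]
red [0.5908 0.234  0.028 ] [-0.0816 -0.0508]
barTL [0.4652 0.2094 0.052 ] [-0.1728  0.039 ]
barBL [0.5289 0.1632 0.052 ] [-0.1749 -0.0397]
barTR [0.4744 0.223  0.052 ] [-0.1565  0.039 ]
sjTR [0.5403 0.3147 0.054 ] [-0.0436  0.0365]
fjTL [0.5848 0.3854 0.054 ] [0.04   0.0397]
bedTL [0.5309 0.3217 0.022 ] [-0.0431  0.0482]
bedBL [0.6141 0.2705 0.022 ] [-0.0383 -0.0493]
bedTR [0.5795 0.3928 0.022 ] [0.0431 0.0482]
epTL [0.4931 0.2649 0.056 ] [-0.1112  0.0473]
epBL [0.5707 0.2106 0.056 ] [-0.1123 -0.0475]
red 10 245.2 209.4 [-0.082  -0.0486]
red0 20 245.3 212.4 [-0.0819 -0.0517]
yel 27 269.77777777777777 206.55555555555554 [-0.0583 -0.0453]
```

```bash
python3 - <<'E'
from h import *
t=np.radians(CY);ux=np.array([np.cos(t),np.sin(t)])
line_to(cl(-.166,.010,.13),.15); command_gripper(.044)
line_to(cl(-.166,.010,.0225),.08); s=sense(); print(s['contact_force'],s['tcp_pos'],cl(-.166,.01,.0225))
b=grab('side'); import pickle;pickle.dump(b,open('b7.pkl','wb'))
command_gripper(0.0); dwell(.2); s=sense(); f=s['contact_force']; print(s['opening'],f,'along x',f[:2]@ux,s['tcp_pos'])
for d in (.012,.0234):
    line_to(cl(-.166-d,.010,.0225),.03); dwell(.3); s=sense(); f=s['contact_force']
    print(s['opening'],'Fx',f[:2]@ux,f[2],'tcp clamp x',(np.array(s['tcp_pos'])[:2]-BC)@ux,s['time'])
for n in('side','top'):
    c=grab(n);pickle.dump(c,open(n+'8.pkl','wb'))
    p=proj(c,[cl(-.082,-.05,.028)])[0]; print(n,p); x,y=p.astype(int)
    im=c['im'][max(0,y-45):y+45,max(0,x-50):x+50,::-1]; cv2.imwrite(f'pics/{n}8.png',cv2.resize(im,None,fx=4,fy=4,interpolation=cv2.INTER_CUBIC))
a=cv2.imread('pics/side8.png');b=cv2.imread('pics/top8.png');cv2.imwrite('pics/both8.png',np.hstack([a,b]))
E
```

```text
[-0.21532952 -0.24523113  0.7625857 ] [0.49332855 0.19876838 0.02298462] [np.float64(0.49296434244867726), np.float64(0.19868082932005238), 0.0225]
0.013700517107417732 [ -6.15139633 -14.41999081   8.3218505 ] along x -15.373465016693864 [0.49083012 0.19578402 0.02246528]
0.014049993982531973 Fx 6.570949814557986 -2.950230072636256 tcp clamp x -0.17667927494970187 30.925
0.013669493553213617 Fx 8.758774374857857 -5.118424907497423 tcp clamp x -0.18766436068211845 31.7583
side [215.29696499 223.20768383]
top [211.64488807 164.36638862]
```

View pics/both8.png

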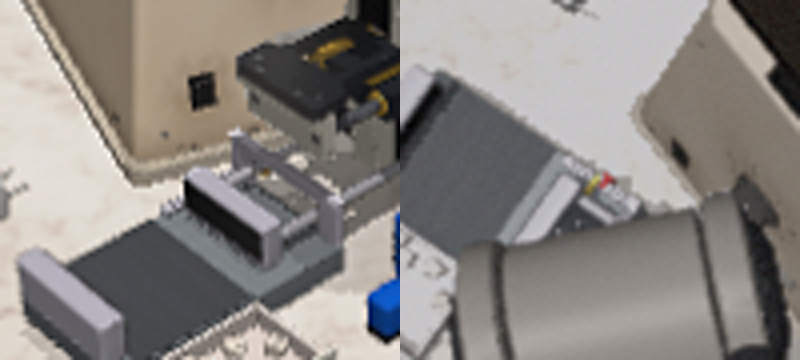

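```bash
python3 - <<'E'
from h import *
import pickle
t=np.radians(CY);ux=np.array([np.cos(t),np.sin(t)]);uy=np.array([-ux[1],ux[0]])
def meas(c):
    hsv=cv2.cvtColor(c['im'],cv2.COLOR_RGB2HSV).astype(int);p=proj(c,[cl(-.075,-.05,.028)])[0].astype(int)
    x0,y0=p[0]-14,p[1]-14;w=hsv[y0:y0+28,x0:x0+28];H,S,V=w[...,0],w[...,1],w[...,2];o=[]
    for n,m in(('red',((H>168)|(H<8))&(S>100)&(V>60)),('yel',(H>15)&(H<35)&(S>90)&(V>60))):
        ys,xs=np.nonzero(m)
        if len(xs)==0: print(n,'none');continue
        wt=S[m];q=[np.average(xs,weights=wt)+x0,np.average(ys,weights=wt)+y0]
        P=onz(c,[q],.0285)[0][:2]-BC; o.append(P@ux); print(n,len(xs),np.round(q,1),P@ux,P@uy)
    if len(o)==2: print('yel-red mm',1e3*(o[1]-o[0]))
meas(pickle.load(open('t6.pkl','rb')));meas(pickle.load(open('s0.pkl','rb'))[0]);meas(pickle.load(open('top8.pkl','rb')))
d=.0234+.0052
line_to(cl(-.166-d,.010,.0225),.03); dwell(.4); s=sense(); f=s['contact_force']
print(s['opening'],'Fx',f[:2]@ux,f[2],'tcp clamp x',(np.array(s['tcp_pos'])[:2]-BC)@ux,s['time'])
c=grab('top');pickle.dump(c,open('top9.pkl','wb'));meas(c)
p=proj(c,[cl(-.082,-.05,.028)])[0].astype(int);x,y=p
cv2.imwrite('pics/top9.png',cv2.resize(c['im'][y-30:y+70,x-70:x+30,::-1],None,fx=6,fy=6,interpolation=cv2.INTER_CUBIC))
E
```

```text
red none
yel 3 [219.4 158.4] -0.08971396706399426 -0.0744685387900646
red 6 [212.2 163.5] -0.08199582866725154 -0.05256634867487808
yel 10 [205.9 163.8] -0.06881714246888826 -0.04270024457149235
yel-red mm 13.178686198363279
red 6 [212.1 163.5] -0.0819553548500392 -0.052496687577517104
yel 7 [208.6 164.8] -0.07625076427980912 -0.04458416725883605
yel-red mm 5.7045905702300805
0.013743680688899824 Fx 9.468584930957679 -4.76327596919951 tcp clamp x -0.19270419230424143 32.5833
red 4 [212.5 163. ] -0.08195208639066347 -0.05415863285640333
yel 9 [210.9 167.1] -0.08456934574511239 -0.04293078648539464
yel-red mm -2.617259354448925
```

View pics/top9.png

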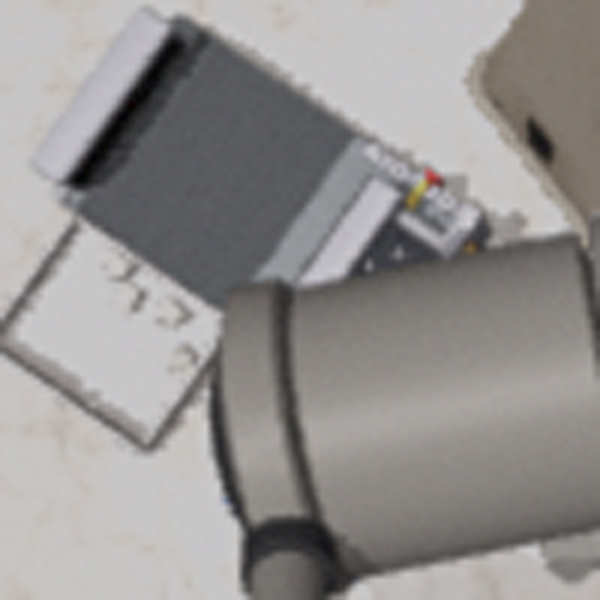

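```bash
python3 - <<'E'
from h import *
import pickle
t=np.radians(CY);ux=np.array([np.cos(t),np.sin(t)]);uy=np.array([-ux[1],ux[0]])
fs=[('rest',pickle.load(open('s0.pkl','rb'))[0]),('8',pickle.load(open('top8.pkl','rb'))),('9',pickle.load(open('top9.pkl','rb')))]
for n,c in fs+[('now',grab('top')),('now',grab('top'))]:
    im=c['im'].astype(float);x0,y0=200,155;w=im[y0:y0+18,x0:x0+17]
    Y=np.clip(np.minimum(w[...,0],w[...,1])-w[...,2]-25,0,None);Rd=np.clip(w[...,0]-np.maximum(w[...,1],w[...,2])-25,0,None)
    gy,gx=np.mgrid[:18,:17];o=[]
    for W in(Y,Rd):
        q=[(W*gx).sum()/W.sum()+x0,(W*gy).sum()/W.sum()+y0];P=onz(c,[q],.0285)[0][:2]-BC;o+=[P@ux*1e3,P@uy*1e3]
    print(n,np.round(o,1),'dx',round(o[0]-o[2],1))
E
```

```text
rest [-57.8 -45.5 -82.  -52.3] dx 24.2
8 [-76.1 -45.9 -81.9 -52.3] dx 5.8
9 [-80.8 -45.  -82.1 -54.1] dx 1.3
now [-80.8 -45.  -82.1 -54.1] dx 1.3
now [-80.8 -45.  -82.1 -54.1] dx 1.3
```

```bash
python3 - <<'E'
from h import *
t=np.radians(CY);ux=np.array([np.cos(t),np.sin(t)])
line_to(cl(-.166-.0294,.010,.0225),.02); dwell(.6); s=sense(); f=s['contact_force']
print(s['opening'],'Fx',f[:2]@ux,f[2],'tcp clamp x',(np.array(s['tcp_pos'])[:2]-BC)@ux,s['time'])
c=grab('side'); save(c,'s10.png')
job_done()
E
```

```text
0.013907994344664951 Fx 10.262872811630373 -4.91568419031987 tcp clamp x -0.19348678127555075 33.5833
the job is handed in; nothing more can be done
```

View pics/s10.png

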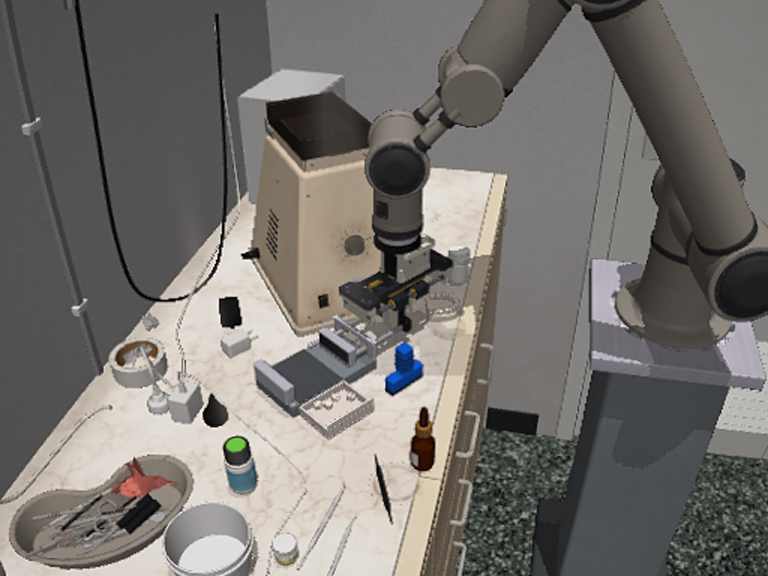

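I handed the job in at about 34 s of the 64 s allowed; no verdict was reported.

- **Sweep:** one pass of the scraper pushed all four chips into the trough. The wrist views after the sweep show four chips in the trough and an empty bed.
- **Scraper:** it stands upright and released on the worktop, about 0.16 m from the bed centre. In the last side picture it is clear of the clamp.
- **Jaw:** the gripper holds the pull bar about 24 mm out, against a mark setting I measured at about 23.5 mm. The force along the clamp was 10.3 N, close to what the spring should give there.
- **Pointer:** the colour-centroid check in the top view put it about 1.3 mm short of the red mark. I then moved it about another 0.8 mm and did not measure again before handing in. A coarser colour-mask reading at the same place had disagreed, giving 2.6 mm past the mark, but both are within the 4 mm allowed.
- **Other objects:** in the last picture the cast, bottle and jar appear where they were. The mark measured the same throughout, to within the measurement.

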